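# Set the stop collar with the tall fork gauge

## Robot

A 6-joint arm with a two-finger parallel gripper is mounted at the origin on a cart in front of the work surface, level with it; the furniture and walls round the work are solid. World frame = base frame: x ahead of the robot, y to its left, z up, the work surface at z = 0. Lengths are in m, angles in rad, forces in N, time in s.
With the tool pointing down it reaches from about 0.35 to 0.85 m from the base axis. Payload 8.1 kg.
Tool frame: the origin (TCP) lies at the very end of the fingers, on their centre line; the grasp point (between the pads) lies 19 mm behind it; z points along the fingers, y is the line along which they close (so a half turn about z gives the same grasp; the last joint's range is limited). The gripper opens to 85 mm and grips with 20 to 120 N. Pads are 22 mm wide; open, the fingers measure 114 mm over their backs; the gripper's body (76 mm by 85 mm) begins 54 mm behind the grasp point. The pads swing forward as they close: fully open they stand 13 mm farther back than shut.
Start: joints at [-1.275, 0.13, 1.488, -0, 1.523, -0.085], TCP at [0.223, -0.557, 0.231] pointing down, gripper open.
Joint ranges: [-2.96, 2.96], [-0.89, 2.26], [0.02, 2.5], [-1.34, 4.48], [0, 2.73], [-2.66, 2.66]. Speed limits (rad/s): [2.39, 2.39, 2.79, 3.14, 3.14, 3.14].

## Interface

Orientations are given as [roll, pitch, yaw] about the fixed x, y, z axes, in that order (R = Rz(yaw) Ry(pitch) Rx(roll)).
In Python, from workcell import ctrl, optics gives the robot as it stands.
- The arm moves only by the shell command python3 -m pendant 'ROWS' [OPENING]. ROWS is text: rows parted by semicolons, each of 6 numbers parted by spaces: the shift along the tool's x, y, z as a fraction of full scale, then the turn, a rotation vector about the tool's x, y, z as a fraction of full scale. A call has 1 to 8 rows; each row shifts and turns the commanded pose from where the row before left it, along the tool's axes as they then stand; what a row does not reach is not made up. Full scale, the value 1, is 6 cm for a shift and 0.1 rad for a turn. A row lasts 1/8 s, in which the tool goes at most 62.5 mm and 10.7 degrees, less where a joint would pass 70% of its speed; a pose out of reach is approached as far as the arm can. A call with a number of a shift or a turn outside -1 to 1 is refused whole. A call with a gripper value outside its range is refused whole. OPENING is the gripper's target within -1 to 1 (shut at 1, half-way at 0, fully open at -1), set as the call begins (- or left out, the last holds). The fingers move at their own pace and stop on an object; the grip force is fixed at half the most. Time passes only in rows, so rows that do not move let the fingers close. It gives the time, the measured TCP pose, the force, the opening and the grip force at its end, in the units of the state.
- ctrl.state(): the state, without advancing time (a new reading comes with each control period).
- optics.grab_frame(name): name is "side" or "top"; returns a dict with "image" (400x640x3 uint8, red, green, blue), "intrinsics" (3x3 intrinsics, pixels), "R" (3x3) and "t" (3): a world point X has camera coordinates R X + t. Camera axes: x right, y down, z forward; pixel columns grow to the right and rows downward; lengths in m; the calibration is good to about 2 mm. A picture is of the moment at which its call begins. There is no depth.
- ctrl.hand_in(): hands the job in; it is judged then, once.
Trained networks look in a picture, given as the dict that the camera call returned (one of the last four; its "shot" number tells which), for a name from the list of things; names that differ only in an ending like _2 or _b are one class to them, and where a whole thing is asked for, a point or a joint stands for the part that bears it (a point fixed in the world has none). Each returns a list of dicts, best first, with "confidence" (0 to 1); they miss things now and then, are a little off and sometimes report something else, mostly with a low value. They report only what shows in the picture. A call takes as long as a camera call. They do not tell look-alikes from the thing itself.
- optics.masks_of(name, picture): "region" (400x640 bool, what is visible of it) and "xy" ([column, row] in pixels, amid what is visible of it).
- optics.place_of(name, picture): "xy" ([column, row] in pixels: a listed point, or the origin of a listed thing).
The state is a dict: "time_s": time; "joint_pos": joint angles; "joint_velocities": joint speeds; "joint_torque": joint torques, N m; "position": TCP position; "tcp_rot": TCP orientation; "force": force on the tool from outside, world axes, zero at the start; "moment": the same for the moment, N m; "width": finger opening in m; "grip_force": force on a finger pad.
Only numpy, scipy, OpenCV 4.12 (cv2) and the standard library are available. Lean on these libraries where they do the work, as an engineer would, in place of code of your own. Each camera call takes 0.05 s, during which the arm holds its last target. There are 200 camera calls.

## Task

Set the height of the stop collar on the threaded rod: lay the taller of the two metal fork gauges flat on the stand's base with its slot pushed home on the rod, then spin the knurled collar down until its sprung face nips the gauge with about 10 newtons, snug enough to hold it, never cranked down hard (25 N would mark it). Leave the gauge nipped there, and leave the shorter gauge and the other things on the bench where they are.

Things in the scene. Friction and masses are not known exactly. Their poses are not given: they have to be found in the camera images.
- rod_foot (a point): Foot of the upright threaded rod (12 mm thick, its end 85 mm above this point), on its axis at the top of the stand's grey base plate, 12 mm above the bench. The stand is fixed. x axis along the plate, which reaches 95 mm towards -x (the long free side, where a gauge goes in), 50 mm towards +x and 50 mm to each side.
- collar: Steel collar on the rod; origin on the rod's axis at half height of its knurled hub (36 mm diameter, 24 mm tall), by which it is turned, part of a turn per grasp. Below the hub is a flange 60 mm wide, 5 mm thick, and below that a sprung face washer 56 mm wide that touches the gauge. The face is about 24 mm below the origin, but set up to 2 mm higher or lower each time.
- rod_end (a point): Upper end of the rod, on its axis. Right-hand, very coarse thread: clockwise from above the collar goes down 30 mm per turn (4.77 mm per rad), so follow it down. Drag about 0.12 N m either way holds it where left and, at rest, may show with either sign. Thread and rubbing of the face on the gauge add about 0.01 N m (at rest) to 0.02 (turning) against the turn per newton of nip.
- face_nominal (a point): Centre of the collar's sprung face as drawn, 24 mm below the collar's origin; the true face is up to 2 mm above or below this, so feel for it. At the start it is 3 to 12 mm above where the tall gauge's top will be. The face yields 1 mm for 8 N, so from first touch the nip reaches 10 N in about 0.26 rad and 25 N in about 0.65 rad of turning.
- tall_fork: The taller aluminium fork gauge, 30 mm high, loose, about 0.18 kg, lying flat. Origin on its underside at the slot's seat, where the rod's axis comes to be; x axis points out of the slot's mouth. Handle bar 24 mm wide, x = -90 to -10 mm; yoke 48 mm wide, x = -24 to -10 mm; two prongs each 14 mm wide to x = +16 mm.
- tall_fork_grip (a point): Where to grip the tall gauge: in the middle of its handle bar (24 mm wide across y, 30 mm high), 66 mm behind the slot seat along -x, half-way up (15 mm above its underside).
- tall_fork_slot (a point): The tall gauge's slot seat at its underside (its origin). The slot is 20 mm wide and its bottom lies 10 mm behind this point, so there is 4 mm of play round the 12 mm rod.
- short_fork: The other fork gauge, 18 mm high, otherwise of the same shape; not to be used or moved. The two may lie in either place.
- petri_dish: Bystander: covered clear dish, 57 mm wide, 14 mm high; origin under its centre.
- stain_jar: Bystander: small white jar, 60 mm wide, 76 mm high; origin under its centre.
- calculator: Bystander: black pocket calculator, 68 x 118 x 11 mm; origin under its centre.
Not all that is in view belongs to the job. What is shaped like the tall_fork but green or red is not meant.

How it is judged:
On the way, in this order (a step that is already met when the one before it is completed fails the run):
1. the tall gauge lies flat on the base, its slot home on the rod, the collar still clear of it (horizontal distance between tall_fork_slot and rod_foot below 0.008 m and z of tall_fork_slot in the frame of rod_foot below 0.003 m and angle between tall_fork's own z axis and vertical below 0.06 rad and contact force between collar and tall_fork below 0.5 N), for 0.2 s.
2. the collar has been spun down and nips the gauge (horizontal distance between tall_fork_slot and rod_foot below 0.008 m and z of tall_fork_slot in the frame of rod_foot below 0.003 m and angle between tall_fork's own z axis and vertical below 0.06 rad and contact force between collar and tall_fork between 3 and 25 N), for 0.2 s.
At the end, for the whole second after the job is handed in: The tall fork gauge lies flat on the stand's base (within 3 mm of it, tilt under 0.06 rad), slot seat within 8 mm of the rod's axis, nipped by the collar's sprung face with 3 to 20 N, both at rest (horizontal distance between tall_fork_slot and rod_foot below 0.008 m and z of tall_fork_slot in the frame of rod_foot below 0.003 m and angle between tall_fork's own z axis and vertical below 0.06 rad and contact force between collar and tall_fork between 3 and 20 N and linear speed of tall_fork below 0.02 m/s and angular speed of collar below 0.05 rad/s); the robot touches nothing.
It fails at once if the collar is cranked onto the gauge with more than 25 N (contact force between collar and tall_fork above 25 N).
It fails at once if the short gauge is moved by more than 20 mm (distance of short_fork from where it was at the start of the episode above 0.02 m).
It fails at once if the petri dish is moved by more than 20 mm (distance of petri_dish from where it was at the start of the episode above 0.02 m).
It fails at once if the stain jar is moved by more than 20 mm (distance of stain_jar from where it was at the start of the episode above 0.02 m).
It fails at once if the calculator is moved by more than 20 mm (distance of calculator from where it was at the start of the episode above 0.02 m).
It also fails if it takes over 67 s, if anything falls off the work surface, if the arm or the gripper's body presses on something with over 40 N, if the wrist force passes 120 N, or if a joint passes its speed limit or range.

## Working session

There is one attempt and no reset: what is moved stays moved. The work goes in short steps, Python scripts to look and compute and a shell command to move; the robot and the scene stay as the last step left them, time stands still between calls to the robot, and variables do not carry over. Pictures are saved under pics/ and viewed, at most 10 in all, crops included, and the job is handed in when it is done.

```bash
ls; mkdir -p pics
cat > h.py <<'E'
import numpy as np,cv2
from workcell import ctrl,optics
from scipy.spatial.transform import Rotation as Ro
def ray(p,xy):
    d=p["R"].T@np.linalg.inv(p["intrinsics"])@np.array([xy[0],xy[1],1.]); return -p["R"].T@p["t"],d
def atz(p,xy,z):
    c,d=ray(p,xy); return c+d*(z-c[2])/d[2]
def tri(a,xa,b,xb):
    c1,d1=ray(a,xa);c2,d2=ray(b,xb)
    s=np.linalg.lstsq(np.c_[d1,-d2],c2-c1,rcond=None)[0]
    P,Q=c1+s[0]*d1,c2+s[1]*d2; return (P+Q)/2,np.linalg.norm(P-Q)
def proj(p,X):
    v=p["intrinsics"]@(p["R"]@np.array(X)+p["t"]); return v[:2]/v[2]
def save(p,n): cv2.imwrite('pics/'+n,cv2.cvtColor(p["image"],cv2.COLOR_RGB2BGR))
E
python3 - <<'E'
from h import *
np.set_printoptions(precision=4,suppress=True)
T=optics.grab_frame("top");S=optics.grab_frame("side")
save(T,'t0.png');save(S,'s0.png')
for n in ["rod_foot","collar","rod_end","face_nominal","tall_fork","tall_fork_grip","tall_fork_slot","short_fork","petri_dish","stain_jar","calculator"]:
    for k,p in(("T",T),("S",S)):
        r=optics.place_of(n,p); print(n,k,[(np.round(q["xy"],1).tolist(),round(q["confidence"],2)) for q in r[:3]])
        if k=="T": a=r
    if a and r: print("   tri",*tri(T,a[0]["xy"],S,r[0]["xy"]))
print(-T["R"].T@T["t"],-S["R"].T@S["t"]); print(ctrl.state())
E
```

```text
pics
rod_foot T [([371.8, 179.7], 0.61)]
rod_foot S [([256.1, 243.0], 0.87), ([414.2, 206.4], 0.23), ([257.0, 240.4], 0.18)]
   tri [ 0.6244 -0.1368  0.019 ] 0.008984960438011077
collar T [([368.6, 177.7], 0.76)]
collar S [([253.8, 232.3], 0.91)]
   tri [ 0.619  -0.1276  0.0697] 0.008657423708927437
rod_end T [([375.1, 175.9], 0.96)]
rod_end S [([250.1, 234.0], 0.8)]
   tri [ 0.6243 -0.1438  0.0744] 0.00408985271055785
face_nominal T [([372.1, 179.7], 0.7)]
face_nominal S [([253.0, 239.4], 0.74)]
   tri [ 0.6205 -0.1395  0.0341] 0.0016334356442444773
tall_fork T [([238.7, 196.2], 0.76), ([199.4, 196.9], 0.73), ([373.3, 177.7], 0.6)]
tall_fork S [([414.9, 205.9], 0.95), ([408.9, 148.9], 0.88), ([395.1, 253.3], 0.73)]
   tri [0.5706 0.3414 0.0068] 0.0066892457553334944
tall_fork_grip T [([215.4, 241.5], 0.75), ([278.7, 167.5], 0.61), ([212.1, 187.3], 0.58)]
tall_fork_grip S [([453.4, 214.8], 0.86), ([371.5, 244.0], 0.85), ([414.0, 188.2], 0.69)]
   tri [ 0.4512  0.5289 -0.3003] 0.07419839341886843
tall_fork_slot T [([266.5, 156.5], 0.84), ([197.1, 199.9], 0.82), ([238.1, 198.9], 0.75)]
[... 550 characters left out ...]
223.9], 0.81), ([236.1, 217.6], 0.64), ([375.2, 175.7], 0.22)]
calculator S [([184.3, 206.2], 0.93)]
   tri [ 0.4612 -0.333   0.0005] 0.00048150179348792625
[0.2414 0.0753 1.5804] [ 1.2326 -0.045   1.187 ]
{'time_s': 1.2, 'joint_pos': array([-1.2754,  0.1304,  1.4882,  0.    ,  1.523 , -0.0854]), 'joint_velocities': array([ 0.0002, -0.0011,  0.0005,  0.0016, -0.0007, -0.001 ]), 'joint_torque': array([ -0.0013, -56.9335, -50.0851,  -0.0005,   0.0013,  -0.    ]), 'position': array([ 0.223 , -0.557 ,  0.2313]), 'tcp_rot': array([-3.1416, -0.    ,  0.3808]), 'force': array([-0.8756, -0.0158, -0.0801]), 'moment': array([-0.0203,  0.0071, -0.0425]), 'grip_force': 0.0, 'width': 0.08533553228947996}
```

Run:
```python
import cv2
for n,c in(("t0",(160,130,460,260)),("s0",(140,120,500,320))):
    i=cv2.imread(f'pics/{n}.png');x,y,X,Y=c;k=790/(X-x)
    cv2.imwrite(f'pics/{n}c.png',cv2.resize(i[y:Y,x:X],None,fx=k,fy=k,interpolation=2))
```

```text
(no output)
```

View pics/t0c.png

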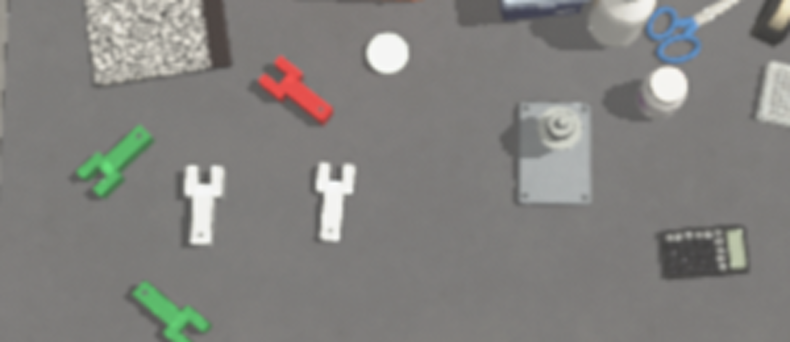

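View pics/s0c.png

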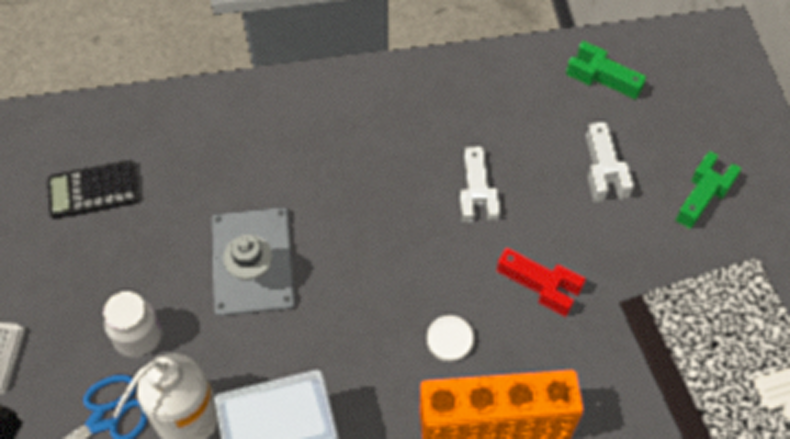

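The tall gauge is the left one in the top view (about 238,200), with thicker walls in the side view (about 415,200). The short gauge is at (287,194). The stand's long side points toward the robot. Next I fit the outlines.

```bash
cat > fit.py <<'E'
from h import *
from scipy.optimize import minimize
K=8
def boxes(kind,h):
    if kind=="fork": return [(-.09,-.01,-.012,.012,0,h),(-.024,-.01,-.024,.024,0,h),(-.012,.016,.010,.024,0,h),(-.012,.016,-.024,-.010,0,h)]
    return [(-.095,.05,-.05,.05,0,h)]
def render(p,kind,h,v,z0,win):
    x0,y0,x1,y1=win; m=np.zeros(((y1-y0)*K,(x1-x0)*K),np.uint8)
    c,s=np.cos(v[2]),np.sin(v[2])
    for a,b,d,e,f,g in boxes(kind,h):
        P=[proj(p,(v[0]+c*X-s*Y,v[1]+s*X+c*Y,z0+Z)) for X in(a,b) for Y in(d,e) for Z in(f,g)]
        q=((np.array(P)+.5-[x0,y0])*K).astype(np.float32)
        cv2.fillConvexPoly(m,cv2.convexHull(q).round().astype(np.int32),1)
    return cv2.resize(m.astype(np.float32),None,fx=1/K,fy=1/K,interpolation=cv2.INTER_AREA)
def win(p,v,z,r):
    u=proj(p,(v[0],v[1],z)).round().astype(int); return (u[0]-r,u[1]-r,u[0]+r,u[1]+r)
def fit(views,kind,h,v0,z0,r=45):
    ws=[win(p,v0,z0,r) for p,_ in views]
    def cost(u):
        v=u/[1000,1000,100]
        return sum(np.mean((render(p,kind,h,v,z0,w)-m[w[1]:w[3],w[0]:w[2]])**2) for (p,m),w in zip(views,ws))*1000
    u0=np.array(v0)*[1000,1000,100]
    R=minimize(cost,u0,method="Nelder-Mead",options=dict(initial_simplex=u0+np.array([[0,0,0],[8,0,0],[0,8,0],[0,0,8]]),xatol=.05))
    return R.x/[1000,1000,100],R.fun
def mask(p,name,X):
    rs=optics.masks_of(name,p); u=proj(p,X)
    rs=[r for r in rs if np.linalg.norm(r["xy"]-u)<20]
    return rs[0]["region"].astype(np.float32) if rs else None
E
python3 - <<'E'
from fit import *
np.set_printoptions(precision=4,suppress=True)
T=optics.grab_frame("top");S=optics.grab_frame("side")
for n,X in(("tall_fork",(.56,.34,.015)),("short_fork",(.56,.166,.01))):
    V=[(p,mask(p,n,X)) for p in(T,S)]
    print(n,[None if m is None else m.sum() for _,m in V]); V=[v for v in V if v[1] is not None]
    for h in(.018,.03):
        for W in (V,V[:1],V[1:]): print(h,*fit(W,"fork",h,(.575,X[1],0),0) if W else "")
for p in(T,S):
    for q in ((.6,-.05),(.6,-.14),(.53,-.14)): 
        u=proj(p,(*q,.012)).round().astype(int); print(p["image"][u[1],u[0]])
V=[]
for p in (T,S):
    r=optics.masks_of("rod_foot",p); print("foot masks",[(q["xy"],q["confidence"],q["region"].sum()) for q in r])
    g=p["image"].mean(2); V.append((p,np.clip((g-100)/25,0,1).astype(np.float32)))
for W in(V,V[:1],V[1:]): print("plate",*fit(W,"plate",.012,(.62,-.14,0),0,40))
for nm in ("rod_end",):
  print([(atz(p,optics.place_of(nm,p)[0]["xy"],.097)) for p in (T,S)])
E
```

```text
tall_fork [np.float32(284.0), np.float32(497.0)]
0.018 [ 0.5658  0.3465 -0.0392] 11.500319480895996
0.018 [ 0.5667  0.3469 -0.0389] 1.7753846645355225
0.018 [ 0.5641  0.3474 -0.0263] 9.264654159545898
0.03 [ 0.5663  0.3453 -0.0394] 5.485447883605957
0.03 [ 0.5649  0.3458 -0.0391] 1.8885935544967651
0.03 [ 0.5662  0.3453 -0.0336] 3.410102128982544
short_fork [np.float32(258.0), np.float32(313.0)]
0.018 [ 0.5697  0.167  -0.1156] 9.692261695861816
0.018 [ 0.5679  0.167  -0.1116] 2.259807825088501
0.018 [ 0.5711  0.1668 -0.1229] 6.029881477355957
0.03 [ 0.5681  0.1669 -0.1106] 16.379425048828125
0.03 [ 0.5666  0.167  -0.1153] 2.697934865951538
0.03 [ 0.574   0.1654 -0.1386] 11.55737590789795
[127 125 124]
[171 174 173]
[174 177 177]
[103 100  97]
[166 164 153]
[102  98  94]
foot masks [([372.5, 186.0], 0.55, np.int64(1059))]
foot masks [([254.8, 241.3], 0.86, np.int64(1645)), ([413.6, 198.3], 0.38, np.int64(467)), ([355.1, 205.6], 0.35, np.int64(343))]
plate [ 0.622  -0.1399 -0.0457] 774.8323364257812
plate [ 0.6236 -0.1569  0.0596] 709.100341796875
plate [ 0.6224 -0.1392 -0.0404] 62.81545639038086
[array([ 0.6298, -0.1318,  0.097 ]), array([ 0.6262, -0.1374,  0.097 ])]
```

```bash
python3 -m pendant '0.4 -0.9 0 0 0 0.525;0.4 -0.9 0 0 0 0.525;0.4 -0.9 0 0 0 0.525;0.4 -0.9 0 0 0 0.525;0.4 -0.9 0 0 0 0.525;0.4 -0.9 0 0 0 0.525;0.4 -0.9 0 0 0 0.525;0.4 -0.9 0 0 0 0.525' -1
cat > go.py <<'E'
import sys
from h import *
# target x y z yaw -> needed tool-frame totals in full-scale units (shift expressed at final yaw)
x,y,z,yaw=map(float,sys.argv[1:5]); s=ctrl.state(); R=Ro.from_euler("xyz",s["tcp_rot"]); Rt=Ro.from_euler("xyz",[np.pi,0,yaw])
d=np.array([x,y,z])-s["position"]
print("t",s["time_s"],"pos",s["position"].round(4),"rpy",s["tcp_rot"].round(4))
print("shift now-frame",(R.inv().apply(d)/.06).round(3),"final-frame",(Rt.inv().apply(d)/.06).round(3),"turn",((R.inv()*Rt).as_rotvec()/.1).round(3))
E
python3 go.py .4963 .3485 .1 -.039
python3 - <<'E'
from fit import *
T=optics.grab_frame("top");S=optics.grab_frame("side")
V=[]
for p in(T,S):
    m=optics.masks_of("rod_foot",p)[0]["region"]; k=optics.masks_of("collar",p)
    m=m|(k[0]["region"] if k else False); V.append((p,m.astype(np.float32)))
for W in(V,V[:1],V[1:]): print("plate",*fit(W,"plate",.012,(.622,-.14,-.04),0,40))
for n,z in(("rod_end",.097),("rod_foot",.012)):
    print(n,[atz(p,q["xy"],z).round(4) for p in(T,S) for q in optics.place_of(n,p)[:1]])
np.savez('v.npz',T=V[0][1],S=V[1][1]); save(T,'t1.png')
E
```

```text
time_s: 2.7
position: [0.3263, -0.0975, 0.2317]
tcp_rot: [3.141, -0.002, -0.042]
force: [2.1, 0.2, 0.3]
width: 0.0854
grip_force: 0.0
t 2.7 pos [ 0.3263 -0.0975  0.2317] rpy [ 3.1408e+00 -1.9000e-03 -4.1700e-02]
shift now-frame [ 2.516 -7.547  2.194] final-frame [ 2.541 -7.538  2.195] turn [ 0.008 -0.019 -0.027]
plate [ 0.62261062 -0.13836145 -0.05715637] 18.4405517578125
plate [ 0.61988163 -0.13762552 -0.03597229] 2.432861328125
plate [ 0.62400677 -0.13841564 -0.05349947] 11.803092956542969
rod_end [array([ 0.6231, -0.1445,  0.097 ]), array([ 0.6249, -0.138 ,  0.097 ])]
rod_foot [array([ 0.6414, -0.1429,  0.012 ])]
```

```bash
python3 -m pendant '0.318 -0.94 0 0 0 0;0.318 -0.94 0 0 0 0;0.318 -0.94 0 0 0 0;0.318 -0.94 0 0 0 0;0.318 -0.94 0 0 0 0;0.318 -0.94 0 0 0 0;0.318 -0.94 0 0 0 0;0.318 -0.94 0 0 0 0'
python3 -m pendant '0 0 0.9 0 0 0;0 0 0.9 0 0 0;0 0 0.6 0 0 0;0 0 0 0 0 0'
python3 go.py .4963 .3485 .004 -.039
python3 - <<'E'
from h import *
T=optics.grab_frame("top");save(T,'t2.png');S=optics.grab_frame("side");save(S,'s2.png')
u=proj(S,(.53,.345,.03)).astype(int)
cv2.imwrite('pics/s2c.png',cv2.resize(cv2.imread('pics/s2.png')[u[1]-60:u[1]+60,u[0]-70:u[0]+70],None,fx=5,fy=5))
E
```

```text
time_s: 4.2
position: [0.4977, 0.3463, 0.2309]
tcp_rot: [3.141, 0.0, -0.041]
force: [0.6, -0.3, 1.2]
width: 0.0855
grip_force: 0.0
time_s: 4.7
position: [0.4942, 0.3429, 0.083]
tcp_rot: [3.137, 0.007, -0.041]
force: [0.4, 0.2, 0.3]
width: 0.0853
grip_force: 0.0
t 4.7 pos [0.4942 0.3429 0.083 ] rpy [ 3.1372  0.0069 -0.0413]
shift now-frame [ 0.04  -0.1    1.316] final-frame [ 0.031 -0.094  1.317] turn [ 0.044  0.069 -0.023]
```

View pics/s2c.png

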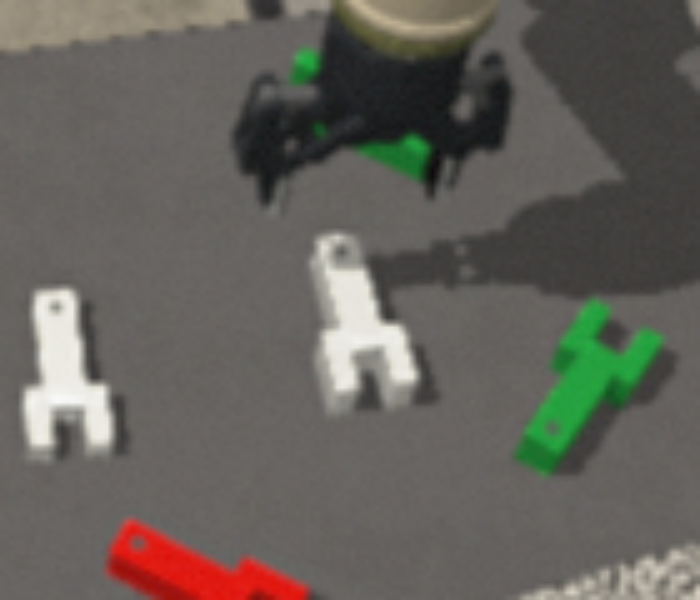

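The open gripper is above the tall gauge's handle, with the fingers on either side. The green look-alikes are clear, so I'll descend.

```bash
python3 -m pendant '0.03 -0.09 0.6 0.04 0.06 0;0 0 0.6 0 0 0;0 0 0.06 0 0 0;0 0 0 0 0 0'
python3 go.py .4963 .3485 .004 -.039
```

```text
time_s: 5.3
position: [0.5, 0.3519, 0.0142]
tcp_rot: [-3.136, -0.009, -0.04]
force: [0.0, 0.4, 0.1]
width: 0.0855
grip_force: 0.0
t 5.3 pos [0.5    0.3519 0.0142] rpy [-3.1359 -0.0085 -0.0396]
shift now-frame [-0.062  0.06   0.169] final-frame [-0.06   0.059  0.17 ] turn [-0.057 -0.085 -0.006]
```

```bash
python3 -m pendant '0 0 0.1 0 0 0;0 0 0 0 0 0;0 0 0 0 0 0'
python3 go.py .4963 .3485 .003 -.039
```

```text
time_s: 5.68
position: [0.4987, 0.3514, 0.0063]
tcp_rot: [-3.137, -0.007, -0.039]
force: [0.5, 1.2, 0.8]
width: 0.0854
grip_force: 0.0
t 5.675 pos [0.4987 0.3514 0.0063] rpy [-3.1372 -0.0066 -0.0392]
shift now-frame [-0.039  0.05   0.054] final-frame [-0.039  0.05   0.055] turn [-0.044 -0.066 -0.002]
```

```bash
python3 -m pendant '-0.04 0.05 0.05 -0.04 -0.06 0;0 0 0 0 0 0;0 0 0 0 0 0'
python3 -m pendant '0 0 0 0 0 0;0 0 0 0 0 0;0 0 0 0 0 0;0 0 0 0 0 0;0 0 0 0 0 0;0 0 0 0 0 0' 1
python3 go.py .4963 .3485 .003 -.039
```

```text
time_s: 6.05
position: [0.4959, 0.3483, 0.0025]
tcp_rot: [3.141, 0.0, -0.039]
force: [-1.2, 0.6, 0.3]
width: 0.0855
grip_force: 0.0
time_s: 6.8
position: [0.4963, 0.3486, 0.003]
tcp_rot: [-3.141, -0.001, -0.039]
force: [0.1, 0.7, 2.4]
width: 0.0232
grip_force: 58.7
t 6.8 pos [0.4963 0.3486 0.003 ] rpy [-3.1412e+00 -6.0000e-04 -3.9200e-02]
shift now-frame [ 0.001  0.001 -0.   ] final-frame [ 0.001  0.001 -0.   ] turn [-0.004 -0.006 -0.002]
```

```bash
python3 -m pendant '0 0 -0.6 0 0 0;0 0 -0.7 0 0 0;-0.05 0.5 0 0 0 0;-0.05 0.9 0 0 0 0.03;-0.05 0.9 0 0 0 0.03;-0.05 0.9 0 0 0 0;-0.05 0.9 0 0 0 0;-0.05 0.9 0 0 0 0'
python3 go.py .471 -.1315 .05 -.045
```

```text
time_s: 7.8
position: [0.4642, 0.0477, 0.0803]
tcp_rot: [3.141, 0.001, -0.045]
force: [1.5, -0.7, -1.4]
width: 0.0229
grip_force: 58.5
t 7.8 pos [0.4642 0.0477 0.0803] rpy [ 3.1414e+00  7.0000e-04 -4.4900e-02]
shift now-frame [0.248 2.979 0.505] final-frame [0.248 2.979 0.504] turn [0.002 0.007 0.001]
```

```bash
python3 -m pendant '0.06 0.9 0 0 0 0;0.06 0.9 0 0 0 0;0.06 0.9 0 0 0 0;0.06 0.28 0 0 0 0;0 0 0.5 0 0 0;0 0 0 0 0 0;0 0 0 0 0 0'
python3 go.py .471 -.1315 .0165 -.045
python3 - <<'E'
from fit import *
T=optics.grab_frame("top");S=optics.grab_frame("side");save(T,'t3.png');save(S,'s3.png')
s=ctrl.state();yaw=s["tcp_rot"][2]; c=s["position"]+.07*np.array([np.cos(yaw),np.sin(yaw),0]);print("seat pred",c)
for p in(T,S):
    print([atz(p,q["xy"],s["position"][2]-.003).round(4) for q in optics.place_of("tall_fork_slot",p)[:3]],[atz(p,q["xy"],.097).round(4) for q in optics.place_of("rod_end",p)[:1]])
a=[]
for p,n in((T,'t3'),(S,'s3')):
    u=proj(p,(.57,-.135,.03)).astype(int)
    a.append(cv2.resize(cv2.imread(f'pics/{n}.png')[u[1]-40:u[1]+40,u[0]-40:u[0]+40],(395,395),interpolation=2))
cv2.imwrite('pics/c3.png',np.hstack(a))
E
```

```text
time_s: 8.68
position: [0.4714, -0.1292, 0.0509]
tcp_rot: [-3.141, 0.001, -0.044]
force: [0.3, -0.7, -1.4]
width: 0.023
grip_force: 59.2
t 8.675 pos [ 0.4714 -0.1292  0.0509] rpy [-3.1412e+00  6.0000e-04 -4.4300e-02]
shift now-frame [-0.004  0.039  0.574] final-frame [-0.004  0.039  0.574] turn [-0.004  0.006  0.007]
seat pred [ 0.54210654 -0.13262573  0.05173212]
[array([0.5502, 0.494 , 0.0487]), array([0.3552, 0.3555, 0.0487]), array([0.693 , 0.2337, 0.0487])] [array([ 0.6152, -0.1459,  0.097 ])]
[array([0.734 , 0.2316, 0.0487]), array([0.5953, 0.4658, 0.0487]), array([0.397 , 0.3353, 0.0487])] [array([ 0.6298, -0.1432,  0.097 ])]
```

View pics/c3.png

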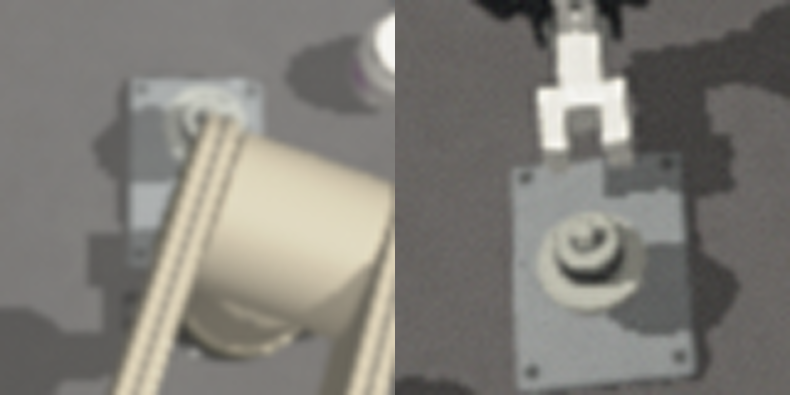

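The side view shows the gauge held square in front of the plate, facing the rod (rod tip at crop 588,240). I'll refine the rod position from the plate's corner holes and the rod tip.

Run:
```python
from fit import *
np.set_printoptions(precision=4,suppress=True)
S=optics.grab_frame("side");T=optics.grab_frame("top")
u=proj(S,(.57,-.135,.03)).astype(int)
f=lambda x,y:(u[0]-40+(x-395)/4.9375-.4,u[1]-40+y/4.9375-.4)
H=np.array([atz(S,f(*q),.012) for q in((525,176),(669,167),(681,357),(531,371))]);print(H);c=H.mean(0)
v=(H[1]+H[0]-H[2]-H[3])[:2];print("S centre",c,"yaw axis",np.arctan2(-v[1],-v[0]),"rod?",c[:2]+.0225*(-v/np.linalg.norm(v)))
print("rod tip",atz(S,f(588,238),.097))
g=lambda x,y:(160+x/2.633-.4,130+y/2.633-.4)
H=np.array([atz(T,g(*q),.012) for q in((524,109),(582,107),(585,197),(521,197))]);c=H.mean(0);print("T",H,c)
s=ctrl.state();z=s["position"][2]-.003
m=mask(S,"tall_fork",(.53,-.132,z))
m=(S["image"].mean(2)>195).astype(np.float32)
print("tips bottom",atz(S,f(556,160),z),atz(S,f(620,158),z),"top",atz(S,f(556,148),z+.03),atz(S,f(620,146),z+.03))
```

```text
[[ 0.5376 -0.1751  0.012 ]
 [ 0.5447 -0.0917  0.012 ]
 [ 0.6671 -0.0971  0.012 ]
 [ 0.6626 -0.1801  0.012 ]]
S centre [ 0.603 -0.136  0.012] yaw axis -0.041601074863724594 rod? [ 0.6255 -0.1369]
rod tip [ 0.6311 -0.1351  0.097 ]
T [[ 0.6595 -0.0949  0.012 ]
 [ 0.6614 -0.1763  0.012 ]
 [ 0.5331 -0.175   0.012 ]
 [ 0.5343 -0.0867  0.012 ]] [ 0.597  -0.1332  0.012 ]
tips bottom [ 0.5513 -0.1531  0.0481] [ 0.5556 -0.1171  0.0481] top [ 0.5615 -0.1497  0.0781] [ 0.5658 -0.1146  0.0781]
```

```bash
python3 -m pendant '0 0.01 0.4 0 0 0;0 0 0.155 0 0 0;0 0 0 0 0 0;0.4 0 0 0 0 0;0.4 0 0 0 0 0;0.2 0 0 0 0 0;0 0 0 0 0 0;0 0 0 0 0 0'
python3 go.py .552 -.1335 .0175 -.043
python3 - <<'E'
from fit import *
S=optics.grab_frame("side");save(S,'s4.png')
u=proj(S,(.6,-.135,.03)).astype(int)
cv2.imwrite('pics/c4.png',cv2.resize(cv2.imread('pics/s4.png')[u[1]-35:u[1]+35,u[0]-35:u[0]+35],(560,560),interpolation=2))
E
```

```text
time_s: 10.12
position: [0.5305, -0.133, 0.0172]
tcp_rot: [-3.141, 0.001, -0.045]
force: [-0.6, 1.0, -1.4]
width: 0.0229
grip_force: 59.3
t 10.125 pos [ 0.5305 -0.133   0.0172] rpy [-3.1414e+00  1.1000e-03 -4.5200e-02]
shift now-frame [ 0.359 -0.008 -0.006] final-frame [ 0.359 -0.007 -0.006] turn [-0.002  0.011 -0.022]
```

View pics/c4.png

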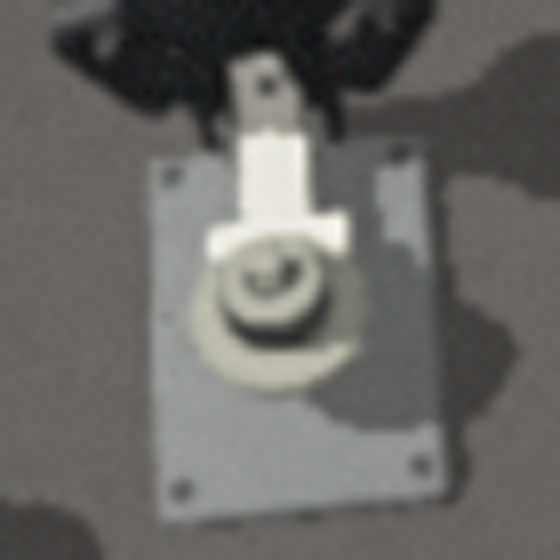

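The gauge is under the collar and centred on the rod axis (crop about 275,250). I'll push it home while watching the force.

```bash
python3 -m pendant '0.15 0 0 0 0 0;0.15 0 0 0 0 0;0 0 0 0 0 0;0 0 0 0 0 0'
python3 -m pendant '0.05 0 0 0 0 0;0 0 0 0 0 0'
python3 -m pendant '0.05 0 0 0 0 0;0 0 0 0 0 0'
```

```text
time_s: 10.68
position: [0.5492, -0.1339, 0.0172]
tcp_rot: [-3.142, 0.0, -0.045]
force: [0.2, 0.1, -0.8]
width: 0.0231
grip_force: 59.3
time_s: 10.92
position: [0.5525, -0.1341, 0.0174]
tcp_rot: [3.142, -0.0, -0.045]
force: [0.2, -0.7, -1.7]
width: 0.023
grip_force: 59.3
time_s: 11.18
position: [0.5553, -0.1342, 0.0173]
tcp_rot: [-3.142, 0.0, -0.045]
force: [0.3, 0.7, -1.0]
width: 0.0233
grip_force: 59.3
```

```bash
python3 -m pendant '0.04 0 0 0 0 0;0 0 0 0 0 0'
python3 -m pendant '0.04 0 0 0 0 0;0 0 0 0 0 0'
python3 -m pendant '0.04 0 0 0 0 0;0 0 0 0 0 0'
```

```text
time_s: 11.42
position: [0.5554, -0.1341, 0.0164]
tcp_rot: [-3.141, 0.005, -0.045]
force: [-9.3, -0.4, 1.5]
width: 0.0232
grip_force: 59.4
time_s: 11.68
position: [0.5556, -0.1343, 0.0154]
tcp_rot: [-3.141, 0.009, -0.045]
force: [-16.6, -1.6, 3.3]
width: 0.0231
grip_force: 60.9
time_s: 11.92
position: [0.5559, -0.1339, 0.0149]
tcp_rot: [-3.14, 0.014, -0.045]
force: [-26.5, 0.3, 10.2]
width: 0.0231
grip_force: 61.5
```

```bash
python3 -m pendant '-0.17 0 0 0 0 0;0 0 0 0 0 0;0 0 0 0 0 0'
python3 -m pendant '0 0 0.025 0 0 0;0 0 0.01 0 0 0;0 0 0 0 0 0;0 0 0 0 0 0'
```

```text
time_s: 12.3
position: [0.553, -0.1343, 0.0179]
tcp_rot: [3.141, -0.001, -0.045]
force: [-0.1, 0.3, -1.3]
width: 0.0232
grip_force: 59.9
time_s: 12.8
position: [0.5523, -0.1341, 0.0152]
tcp_rot: [-3.142, 0.0, -0.045]
force: [0.4, 0.2, -1.9]
width: 0.0227
grip_force: 59.9
```

```bash
python3 -m pendant '0 0 0.015 0 0 0;0 0 0 0 0 0;0 0 0 0 0 0'
python3 -m pendant '0 0 0.01 0 0 0;0 0 0 0 0 0;0 0 0 0 0 0'
```

```text
time_s: 13.18
position: [0.5525, -0.1341, 0.0149]
tcp_rot: [3.142, -0.0, -0.045]
force: [-3.2, 1.3, 5.4]
width: 0.0232
grip_force: 60.8
time_s: 13.55
position: [0.5525, -0.1342, 0.0149]
tcp_rot: [3.141, -0.0, -0.045]
force: [-6.5, 1.9, 11.7]
width: 0.0231
grip_force: 61.8
```

```bash
python3 -m pendant '0 0 -0.02 0 0 0;0 0 0 0 0 0;0 0 0 0 0 0;0 0 0 0 0 0;0 0 0 0 0 0' -1
python3 -m pendant '0 0 -0.4 0 0 0;-0.2 0 -0.9 0 0 0;-0.6 0 -0.9 0 0 0;-0.6 0 0 0 0 0;0 0 0 0 0 0'
python3 - <<'E'
from fit import *
S=optics.grab_frame("side");T=optics.grab_frame("top");save(S,'s5.png')
for p in(T,S):
    print("collar",[atz(p,q["xy"],.075).round(4) for q in optics.place_of("collar",p)[:1]],"grip",[atz(p,q["xy"],.027).round(4) for q in optics.place_of("tall_fork_grip",p)[:4]],"end",[atz(p,q["xy"],.097).round(4) for q in optics.place_of("rod_end",p)[:1]])
for n in("collar","rod_end","face_nominal"):
    a,b=optics.place_of(n,T),optics.place_of(n,S)
    if a and b: print(n,*tri(T,a[0]["xy"],S,b[0]["xy"]))
save(T,'t5.png')
a=[]
for p,n in((T,'t5'),(S,'s5')):
    u=proj(p,(.6,-.135,.03)).astype(int);print(u)
    a.append(cv2.resize(cv2.imread(f'pics/{n}.png')[u[1]-30:u[1]+30,u[0]-30:u[0]+30],(395,395),interpolation=2))
cv2.imwrite('pics/c5.png',np.hstack(a))
E
```

```text
time_s: 14.18
position: [0.5523, -0.1341, 0.0149]
tcp_rot: [-3.142, 0.0, -0.045]
force: [0.9, -0.7, 0.4]
width: 0.0855
grip_force: 0.0
time_s: 14.8
position: [0.4683, -0.1303, 0.1453]
tcp_rot: [3.141, -0.0, -0.046]
force: [-0.2, -0.2, -0.5]
width: 0.0857
grip_force: 0.0
collar [array([ 0.6299, -0.1471,  0.075 ])] grip [array([0.6137, 0.4344, 0.027 ]), array([0.6737, 0.2016, 0.027 ]), array([0.4049, 0.4156, 0.027 ])] end [array([ 0.6232, -0.1413,  0.097 ])]
collar [array([ 0.6232, -0.1349,  0.075 ])] grip [array([0.4125, 0.4146, 0.027 ]), array([0.6337, 0.4384, 0.027 ]), array([ 0.5788, -0.1314,  0.027 ]), array([0.6726, 0.1852, 0.027 ])] end [array([ 0.6327, -0.1397,  0.097 ])]
collar [ 0.62768459 -0.13983017  0.08468762] 0.01150044583735987
rod_end [ 0.62620464 -0.14185908  0.0854031 ] 0.0022896934688020495
face_nominal [ 0.61944417 -0.14129986  0.04520629] 0.012972877621176345
[370 185]
[253 233]
```

View pics/c5.png

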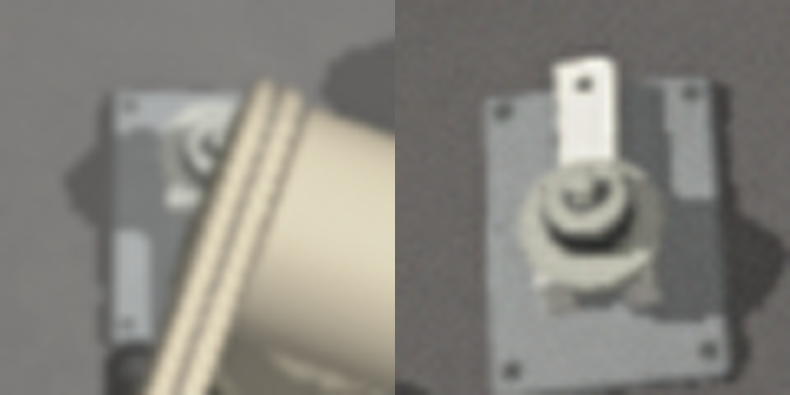

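The gauge's slot is home on the rod and the collar is clear above it. I'll rotate the wrist for turning range and work out the hub height from this crop.

```bash
python3 -m pendant '0 0 0 0 0 -1;0 0 0 0 0 -1;0 0 0 0 0 -1;0 0 0 0 0 -1;0 0 0 0 0 -1;0 0 0 0 0 -1;0 0 0 0 0 -1;0 0 0 0 0 -1'
python3 -m pendant '0 0 0 0 0 -1;0 0 0 0 0 -1;0 0 0 0 0 -1;0 0 0 0 0 -1;0 0 0 0 0 -1;0 0 0 0 0 -1;0 0 0 0 0 -1;0 0 0 0 0 -1'
python3 -m pendant '0 0 0 0 0 -1;0 0 0 0 0 -1;0 0 0 0 0 -1;0 0 0 0 0 -1;0 0 0 0 0 0'
python3 go.py .6215 -.137 .13 1.95
python3 - <<'E'
from fit import *
print(ctrl.state()["joint_pos"].round(3))
S=optics.grab_frame("side")
u=proj(S,(.6,-.135,.03)).astype(int)
i=cv2.imread('pics/s5.png')[u[1]-30:u[1]+30,u[0]-30:u[0]+30]
i=cv2.resize(i,(600,600),interpolation=2); k=10
def pt(X): return ((proj(S,X)+.5-u+30)*k)
def circ(r,z,c):
    P=np.array([pt((.6215+r*np.cos(a),-.137+r*np.sin(a),z)) for a in np.linspace(0,6.28,60)]);cv2.polylines(i,[P.round().astype(np.int32)],True,c,1)
circ(.006,.097,(0,0,255))
for g,c in((.003,(0,255,0)),(.008,(255,0,0)),(.012,(255,0,255))): circ(.018,.042+g+.036,c);circ(.03,.042+g+.007,c)
cv2.imwrite('pics/c6.png',i[80:500,80:500])
E
```

```text
time_s: 16.5
position: [0.4697, -0.1304, 0.145]
tcp_rot: [3.142, 0.0, 0.758]
force: [-0.3, -0.7, 0.5]
width: 0.0854
grip_force: 0.0
time_s: 17.5
position: [0.4697, -0.1304, 0.145]
tcp_rot: [3.142, 0.0, 1.558]
force: [0.7, 1.0, 0.1]
width: 0.0849
grip_force: 0.0
time_s: 18.12
position: [0.4697, -0.1304, 0.145]
tcp_rot: [3.142, 0.0, 1.954]
force: [-0.7, 0.3, -0.1]
width: 0.0852
grip_force: 0.0
t 18.125 pos [ 0.4697 -0.1304  0.145 ] rpy [3.1415 0.     1.9542]
shift now-frame [-1.049  2.305  0.25 ] final-frame [-1.039  2.309  0.25 ] turn [0.    0.    0.042]
[-0.376 -0.119  1.898  0.     1.362 -0.759]
```

View pics/c6.png

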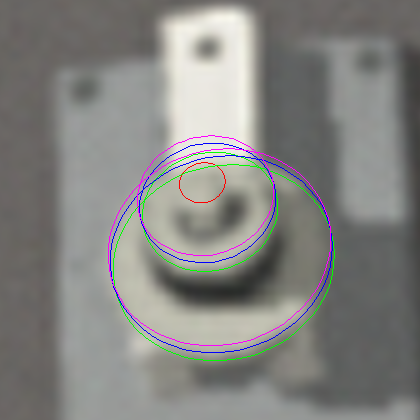

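Overlaid circles against the picture: the side camera is offset by about 4 mm here. Allowing for that, the rod tip (205,203) and hub top (207,217) put the collar gap near 10 mm and the hub top near z 0.088. I'll go over the collar.

```bash
python3 -m pendant '-0.26 0.57 0.06 0 0 0;-0.26 0.57 0.06 0 0 0;-0.26 0.57 0.06 0 0 0;-0.26 0.57 0.06 0 0 0;0 0 0 0 0 0;0 0 0 0 0 0'
python3 go.py .6215 -.1365 .066 1.95
```

```text
time_s: 18.92
position: [0.6194, -0.1369, 0.1301]
tcp_rot: [-3.141, -0.001, 1.954]
force: [-0.0, 0.0, 0.3]
width: 0.0855
grip_force: 0.0
t 18.925 pos [ 0.6194 -0.1369  0.1301] rpy [-3.1406e+00 -7.0000e-04  1.9537e+00]
shift now-frame [-0.008  0.036  1.069] final-frame [-0.007  0.035  1.069] turn [-0.01  -0.007  0.037]
```

```bash
python3 -m pendant '0 0.035 0.4 0 0 0;0 0 0.4 0 0 0;0 0 0.2 0 0 0;0 0 0.05 0 0 0;0 0 0 0 0 0;0 0 0 0 0 0'
python3 go.py .6215 -.1365 .066 1.95
```

```text
time_s: 19.68
position: [0.6226, -0.1365, 0.0688]
tcp_rot: [3.14, 0.001, 1.955]
force: [0.3, 0.7, -0.0]
width: 0.0854
grip_force: 0.0
t 19.675 pos [ 0.6226 -0.1365  0.0688] rpy [3.1401e+00 1.2000e-03 1.9547e+00]
shift now-frame [ 0.007 -0.018  0.047] final-frame [ 0.007 -0.018  0.047] turn [0.015 0.012 0.047]
```

```bash
python3 -m pendant '0 0 0.02 0 0 0;0 0 0 0 0 0;0 0 0 0 0 0;0 0 0 0 0 0;0 0 0 0 0 0;0 0 0 0 0 0' 1
python3 - <<'E'
from h import *
s=ctrl.state();print(s["force"].round(2),s["moment"].round(3),s["position"].round(4),s["joint_pos"].round(3))
S=optics.grab_frame("side");save(S,'s7.png')
u=proj(S,(.6,-.135,.06)).astype(int)
cv2.imwrite('pics/c7.png',cv2.resize(cv2.imread('pics/s7.png')[u[1]-35:u[1]+35,u[0]-35:u[0]+35],(560,560),interpolation=2))
E
```

```text
time_s: 20.42
position: [0.6225, -0.136, 0.0669]
tcp_rot: [3.14, 0.0, 1.955]
force: [2.5, 3.3, 3.6]
width: 0.0337
grip_force: 60.0
[2.53 3.3  3.62] [ 0.53  -0.55  -0.015] [ 0.6225 -0.136   0.0669] [-0.296  0.356  1.534  0.     1.25  -0.68 ]
```

View pics/c7.png

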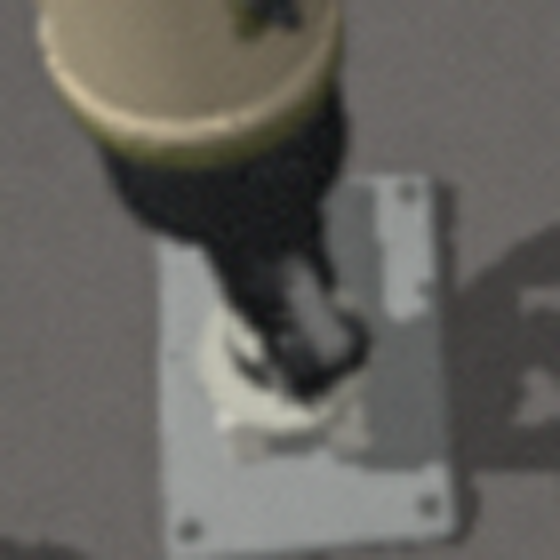

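The fingers hold the hub (grip 60 N, width about 34 mm), with the tips just above the flange. I'll start turning clockwise, following the thread down.

```bash
cat > m.py <<'E'
from h import *
s=ctrl.state();print(s["time_s"],s["force"].round(2),s["moment"].round(3),s["position"].round(4),"yaw",round(s["tcp_rot"][2],3),"q6",s["joint_pos"][5].round(3))
E
python3 -m pendant '0 0 0.008 0 0 1;0 0 0.008 0 0 1;0 0 0.008 0 0 1;0 0 0.008 0 0 1' >/dev/null; python3 m.py
python3 -m pendant '0 0 0.008 0 0 1;0 0 0.008 0 0 1;0 0 0.008 0 0 1' >/dev/null; python3 m.py
python3 -m pendant '0 0 0 0 0 0' >/dev/null; python3 m.py
```

```text
20.975 [1.41 3.26 5.78] [ 0.462 -0.172  0.085] [ 0.6221 -0.1361  0.0649] yaw 1.552 q6 -0.277
21.35 [-1.22  3.35  6.62] [0.582 0.106 0.105] [ 0.6218 -0.1361  0.0635] yaw 1.252 q6 0.023
21.475 [-1.64  2.97  5.67] [ 0.56   0.051 -0.181] [ 0.6218 -0.1361  0.0635] yaw 1.253 q6 0.021
```

```bash
for i in 1 2; do python3 -m pendant '0 0 0.008 0 0 1;0 0 0.008 0 0 1' >/dev/null; python3 m.py; done
```

```text
21.725 [-1.03  3.62  8.04] [0.636 0.259 0.092] [ 0.6216 -0.136   0.0625] yaw 1.052 q6 0.223
21.975 [-3.08  3.76  8.69] [0.663 0.449 0.069] [ 0.6214 -0.1359  0.0615] yaw 0.852 q6 0.423
```

```bash
python3 -m pendant '0 0 0.008 0 0 1;0 0 0.008 0 0 1' >/dev/null; python3 m.py
```

```text
22.225 [-3.86  5.51  8.95] [0.767 0.555 0.052] [ 0.6213 -0.1357  0.0606] yaw 0.652 q6 0.623
```

```bash
for i in 1 2 3; do python3 -m pendant '0 0 0.007 0 0 1' >/dev/null; python3 m.py; done
```

```text
22.35 [-4.56  5.31  9.05] [0.834 0.592 0.111] [ 0.6212 -0.1356  0.0601] yaw 0.552 q6 0.723
22.475 [-3.68  6.1   8.29] [0.822 0.588 0.093] [ 0.6212 -0.1355  0.0596] yaw 0.452 q6 0.823
22.6 [-2.92  6.17  8.37] [0.856 0.598 0.128] [ 0.6212 -0.1355  0.0592] yaw 0.352 q6 0.923
```

```bash
for i in 1 2; do python3 -m pendant '0 0 0.007 0 0 1' >/dev/null; python3 m.py; done
```

```text
22.725 [-4.17  5.83  8.94] [0.958 0.669 0.133] [ 0.6211 -0.1354  0.0587] yaw 0.252 q6 1.023
22.85 [-4.05  6.21  8.63] [0.946 0.609 0.236] [ 0.6211 -0.1353  0.0583] yaw 0.152 q6 1.123
```

```bash
python3 m.py; for i in 1 2; do python3 -m pendant '0 0 0.004 0 0 0.5' >/dev/null; python3 m.py; done
```

```text
22.85 [-4.05  6.21  8.63] [0.946 0.609 0.236] [ 0.6211 -0.1353  0.0583] yaw 0.152 q6 1.123
22.975 [-3.94  6.98  8.74] [0.959 0.674 0.224] [ 0.6211 -0.1352  0.0581] yaw 0.103 q6 1.172
23.1 [-3.44  7.38  9.13] [1.029 0.75  0.245] [ 0.6211 -0.1352  0.0579] yaw 0.054 q6 1.221
```

```bash
python3 -m pendant '0 0 0.004 0 0 0.5' >/dev/null; python3 m.py; python3 -m pendant '0 0 0.002 0 0 0.3' >/dev/null; python3 m.py
```

```text
23.225 [-4.22  7.45  9.39] [1.095 0.681 0.231] [ 0.6211 -0.1351  0.0576] yaw 0.004 q6 1.271
23.35 [-4.45  6.47  9.29] [1.094 0.67  0.263] [ 0.6211 -0.1351  0.0575] yaw -0.026 q6 1.301
```

```bash
for i in 1 2 3 4; do python3 -m pendant '0 0 0 0 0 0' >/dev/null; python3 m.py; done
```

```text
23.475 [-4.09  7.33  9.29] [1.013 0.722 0.137] [ 0.621  -0.1351  0.0575] yaw -0.025 q6 1.3
23.6 [-4.69  8.07  9.26] [1.066 0.678 0.102] [ 0.6211 -0.1351  0.0575] yaw -0.025 q6 1.3
23.725 [-4.71  6.82  8.91] [1.093 0.684 0.099] [ 0.621  -0.1351  0.0575] yaw -0.025 q6 1.3
23.85 [-4.57  7.36 10.26] [1.033 0.69  0.102] [ 0.6211 -0.1351  0.0575] yaw -0.025 q6 1.3
```

At rest the reading is ambiguous, so I'll back off 0.5 rad and come down again at constant speed for a clean torque curve. I won't go past the present angle.

```bash
python3 -m pendant '0 0 -0.008 0 0 -1;0 0 -0.008 0 0 -1;0 0 -0.008 0 0 -1;0 0 -0.008 0 0 -1;0 0 -0.008 0 0 -1' >/dev/null; python3 m.py
for i in 1 2 3 4 5 6 7 8 9 10; do python3 -m pendant '0 0 0.004 0 0 0.5' >/dev/null; python3 m.py; done
```

```text
24.475 [-3.23  5.19  5.6 ] [ 0.727  0.407 -0.19 ] [ 0.6212 -0.1356  0.0597] yaw 0.478 q6 0.797
24.6 [-3.08  4.88  7.84] [0.822 0.449 0.072] [ 0.6212 -0.1355  0.0595] yaw 0.426 q6 0.849
24.725 [-3.4   5.82  7.62] [0.813 0.448 0.05 ] [ 0.6211 -0.1355  0.0593] yaw 0.374 q6 0.901
24.85 [-3.77  5.57  9.21] [0.848 0.526 0.099] [ 0.6211 -0.1355  0.0591] yaw 0.324 q6 0.951
24.975 [-3.92  6.2   8.4 ] [0.857 0.589 0.122] [ 0.6211 -0.1354  0.0588] yaw 0.274 q6 1.001
25.1 [-4.28  5.57  7.9 ] [0.946 0.606 0.16 ] [ 0.6211 -0.1353  0.0586] yaw 0.224 q6 1.051
25.225 [-4.63  6.95  9.09] [0.865 0.626 0.195] [ 0.6211 -0.1353  0.0584] yaw 0.174 q6 1.101
25.35 [-4.05  5.94  9.24] [1.016 0.649 0.206] [ 0.6211 -0.1353  0.0582] yaw 0.124 q6 1.151
25.475 [-4.12  7.81  9.03] [1.02  0.641 0.201] [ 0.6211 -0.1352  0.0579] yaw 0.074 q6 1.201
25.6 [-3.77  7.41  9.43] [1.043 0.661 0.27 ] [ 0.621  -0.1351  0.0577] yaw 0.024 q6 1.251
25.725 [-5.19  7.02  9.75] [1.09  0.739 0.363] [ 0.6211 -0.1351  0.0575] yaw -0.026 q6 1.301
```

The torque rises steadily from about yaw 0.3, so the nip is now about 0.3 rad past touch, around 11–12 N. Releasing and lifting clear.

```bash
python3 -m pendant '0 0 0 0 0 0;0 0 0 0 0 0;0 0 0 0 0 0;0 0 0 0 0 0;0 0 0 0 0 0' -1
python3 -m pendant '0 0 -0.2 0 0 0;0 0 -0.6 0 0 0;0 0 -0.9 0 0 0;-0.6 0 -0.6 0 0 0;-0.9 0 0 0 0 0;-0.9 0 0 0 0 0;0 0 0 0 0 0;0 0 0 0 0 0'
python3 - <<'E'
from h import *
S=optics.grab_frame("side");save(S,'s9.png')
u=proj(S,(.6,-.135,.03)).astype(int)
cv2.imwrite('pics/c9.png',cv2.resize(cv2.imread('pics/s9.png')[u[1]-30:u[1]+30,u[0]-30:u[0]+30],(480,480),interpolation=2))
E
```

```text
time_s: 26.35
position: [0.6218, -0.1363, 0.0571]
tcp_rot: [3.142, 0.0, -0.025]
force: [0.0, -0.1, -0.1]
width: 0.0854
grip_force: 0.0
time_s: 27.35
position: [0.4786, -0.1329, 0.1966]
tcp_rot: [3.141, -0.003, -0.026]
force: [0.1, 0.2, -0.7]
width: 0.0855
grip_force: 0.0
```

View pics/c9.png

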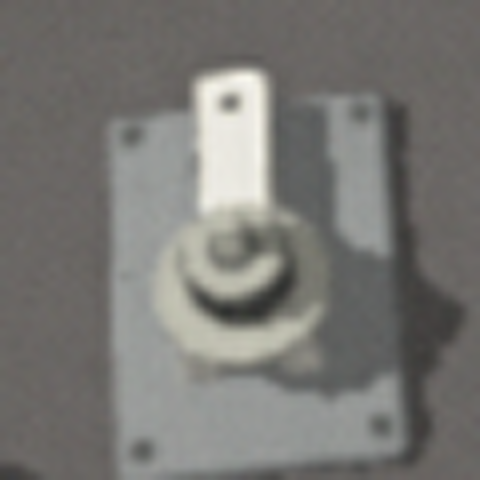

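The gauge sits home (handle at about 232,140), with the collar (240,280) down on it and the robot clear.

```bash
python3 -c "
from workcell import ctrl
print(ctrl.hand_in())"
```

```text
the job is handed in; nothing more can be done
None
```

Job handed in, no verdict returned: the tall gauge lies flat with its slot home on the rod, the collar nips it at about 12 N (estimated from the turning torque), and the arm touched nothing else on the bench.

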